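# Rack two vials, release the carrier's gate and hold it open

## Task

Drop the two amber vials standing on the bench, one at a time, each into the rack bore that fits it. Then open the white specimen carrier for the rack: squeeze shut the catch with the flat plates first and the catch with the round pegs second, each pinched between both fingers until its two grips are fully together, take the gate by its upright post and swing it past its detent until it stands wide open, about square to the carrier's side. Finish while still holding the post, because the gate springs back if let go, and leave everything else on the bench where it is.

Things in the scene. Friction and masses are not known exactly. Their poses are not given: they have to be found in the camera images.
- wide_vial: amber glass vial with white cap, upright cylinder 28 mm diameter, 61 mm high, 25 to 50 g, loose on the bench. Origin at the centre of its underside, z up along the vial.
- slim_vial: amber glass vial with white cap, upright cylinder 20 mm diameter, 75 mm high, 25 to 50 g, loose on the bench (it and the wide vial may stand in either place). Origin at the centre of its underside, z up.
- rack: loose aluminium block 150 x 56 x 45 mm (x, y, z), 0.9 kg, with a row of three bores along its x at -50, 0 and +50 mm, each 30 mm deep (floor 15 mm above the bench). Origin at the centre of its underside.
- rack_hole0 (a point): centre of the mouth of the wide bore (32 mm diameter, at the rack's x = -50 mm, on its top face 45 mm above the bench); empty, for the wide vial. Axes as the rack's.
- rack_hole2 (a point): centre of the mouth of the slim bore (24 mm diameter, at the rack's x = +50 mm, on its top face); empty, for the slim vial. Axes as the rack's.
- filed_vial: a vial like the wide one, already standing in the rack's middle bore, its cap 76 mm above the bench; leave it there. Origin at the centre of its underside.
- carrier: white plastic box fixed to the bench, 220 x 170 x 100 mm (x, y, z). The gate closes its -y side; a flat roof strip along that side, top 100 mm above the bench, carries two catches, whose steel hooks hold the gate by two keepers on its top edge (up to 116 mm) until both are squeezed. A 4 mm steel plate lies before the gate. Origin at the centre of its underside.
- gate (a joint): angle of the clear gate (grey frame, 174 mm long, 8 mm thick, top 98 mm above the bench). 0 closed: it runs from the hinge along the carrier's -x; grows to 1.55 rad as its free end swings out to the carrier's -y (counter-clockwise from above). A spring closes it (0.25 N m per rad); a sprung-ball detent at about 0.65 rad takes a few N more; let go past it, it falls back to it.
- gate_hinge (a point): on the gate's upright hinge axis, 100 mm above the bench; at x +90, y -91 mm in the carrier's frame. Axes as the carrier's.
- gate_post: grey upright round post, 16 mm diameter, from 77 to 145 mm above the bench, bracketed to the gate's outer face near its free end: the handle. Its axis stands, with the gate closed, at x -160, y -33 mm from the hinge in the carrier's axes. Origin on the post's axis at bench height; turns with the gate.
- plate_catch_base: steel base of the catch with FLAT PLATE grips, squeezed first. Origin on the roof strip, 100 mm above the bench, midway between its two grips when unsqueezed; axes as the carrier's. The two catches stand 85 mm apart along the carrier's x, at its y = -55 mm; which is nearer the hinge varies.
- plate_lug: fixed flat grip of that catch: grey plate 10 x 26 x 40 mm (x, y, z), standing 100 to 140 mm above the bench, its centre at x -18 mm from the base origin. Origin at the centre of its underside.
- plate_tab: sliding flat grip of that catch, a plate like the lug, centre at x +18 mm from the base origin when unsqueezed. Origin at the centre of its underside.
- plate_catch (a joint): how far that tab has slid towards its lug, 0 to 0.012 m (end stop: grips fully together, 34 mm over their outer faces; 46 mm at 0). Slides in the carrier's -x against 3.5 N of friction and stays where it is left.
- peg_catch_base: steel base on the roof strip of the catch with ROUND PEG grips, to be squeezed second. Origin and axes as for the plate catch's base.
- peg_lug: fixed round grip of that catch: grey peg 16 mm diameter, 100 to 140 mm above the bench, its centre at x -15 mm from the base origin. Origin at the centre of its underside.
- peg_tab: sliding round grip of that catch, a peg like the lug, centre at x +15 mm from the base origin when unsqueezed. Origin at the centre of its underside.
- peg_catch (a joint): how far that tab has slid towards its lug, 0 to 0.012 m (end stop: 34 mm over the outer faces; 46 mm at 0). Slides in the carrier's -x against 3.5 N of friction and stays where it is left.
- jar: bystander: white screw jar, 56 mm diameter, 65 mm high. Origin under its centre.
- reagent: bystander: small amber bottle, 44 mm diameter, 85 mm high. Origin under its centre.
- boat: bystander: white weighing boat, 85 x 85 x 18 mm. Origin under its centre.
- beaker: bystander: glass beaker, 64 mm diameter, 80 mm high. Origin under its centre.
There are look-alikes about, which are no part of the job. Several things look just like the rack: the one meant starts farthest from the robot's base.

How it is judged (in metres and radians):
On the way, in this order (a step that is already met when the one before it is completed fails the run):
1. both vials stand at the bottom of the bores that fit them, let go (horizontal distance between wide_vial and rack_hole0 below 0.005 m and z of wide_vial in the frame of rack_hole0 below -0.026 m and angle between each of wide_vial, slim_vial's own z axis and vertical below 0.12 rad and horizontal distance between slim_vial and rack_hole2 below 0.005 m and z of slim_vial in the frame of rack_hole2 below -0.026 m and contact force between the fingers and wide_vial below 0.1 N and contact force between the fingers and slim_vial below 0.1 N), for 0.1 s.
2. the flat-plate catch is squeezed fully together between both fingers (value of joint plate_catch above 0.0095 m and contact force between the fingers and plate_lug above 1 N and contact force between the fingers and plate_tab above 1 N), for 0.1 s.
3. the round-peg catch is squeezed fully together between both fingers (value of joint peg_catch above 0.0095 m and contact force between the fingers and peg_lug above 1 N and contact force between the fingers and peg_tab above 1 N), for 0.1 s.
4. the gate is past its detent, moved by its post (value of joint gate above 0.9 rad and contact force between the fingers and gate_post above 0.5 N), for 0.05 s.
At the end, for the whole second after the job is handed in: Through the last second: gate over 1.25 rad, under 0.1 rad/s, fingers on its post (over 0.5 N); both catches over 8.5 mm; each vial in its own bore, within 5 mm of centre, 26 mm or more deep, upright within 0.12 rad; rack upright (0.06 rad), its third vial within 6 mm and 0.12 rad (horizontal distance between wide_vial and rack_hole0 below 0.005 m and z of wide_vial in the frame of rack_hole0 below -0.026 m and angle between each of wide_vial, slim_vial, filed_vial's own z axis and vertical below 0.12 rad and horizontal distance between slim_vial and rack_hole2 below 0.005 m and z of slim_vial in the frame of rack_hole2 below -0.026 m and angle between rack's own z axis and vertical below 0.06 rad and horizontal distance between filed_vial and rack below 0.006 m and value of joint each of plate_catch, peg_catch above 0.0085 m and value of joint gate above 1.25 rad and velocity of joint gate between -0.1 and 0.1 rad/s and contact force between the fingers and gate_post above 0.5 N); the arm keeps its last pose, push and grip.
It fails at once if the round-peg catch is squeezed before the flat-plate catch (value of joint peg_catch above 0.005 m and value of joint plate_catch below 0.0085 m).
It fails at once if a bystander (jar, bottle, weighing boat, beaker) is shifted more than 25 mm (distance of any of jar, reagent, boat, beaker from where it was at the start of the episode above 0.025 m).
It also fails if it takes over 72 s, if anything falls off the work surface, if the arm or the gripper's body presses on something with over 40 N, if the wrist force passes 120 N, or if a joint passes its speed limit or range.

## Robot

A 6-joint arm with a two-finger parallel gripper is mounted at the origin on the work surface. World frame = base frame: x ahead of the robot, y to its left, z up, the work surface at z = 0. Lengths are in mm, angles in rad, forces in N, time in s.
With the tool pointing down it reaches from about 350 to 775 mm from the base axis. Payload 7.3 kg.
Tool frame: the origin (TCP) lies at the very end of the fingers, on their centre line; the grasp point (between the pads) lies 19 mm behind it; z points along the fingers, y is the line along which they close (so a half turn about z gives the same grasp; the last joint's range is limited). The gripper opens to 92 mm and grips with 3 to 60 N. Pads are 19 mm wide; open, the fingers measure 130 mm over their backs; the gripper's body (75 mm by 190 mm) begins 47 mm behind the grasp point.
Start: joints at [1.133, 0.342, 1.524, -0, 1.275, -0.146], TCP at [151.016, 502.834, 197.641] pointing down, gripper open.
Joint ranges: [-2.53, 2.53], [-0.77, 2.02], [0.04, 2.7], [-1, 4.14], [0.28, 2.66], [-3.11, 3.11]. Speed limits (rad/s): [2.57, 2.57, 3.14, 3.14, 3.14, 3.14].

## Interface

Orientations are given as [roll, pitch, yaw] about the fixed x, y, z axes, in that order (R = Rz(yaw) Ry(pitch) Rx(roll)).
In Python, from plant import bot gives the robot as it stands.
- The arm moves only by the tool apply_moves, never from a script. Its argument "motion" is text: rows parted by semicolons, each of 4 numbers parted by spaces: the shift along the tool's x, y, z in m, then the turn about the tool's z in degrees. A call has 1 to 8 rows; each row shifts and turns the commanded pose from where the row before left it, along the tool's axes as they then stand; what a row does not reach is not made up. A row lasts 1/8 s, in which the tool goes at most 62.5 mm and 10.7 degrees, less where a joint would pass 70% of its speed; a pose out of reach is approached as far as the arm can. A call with a gripper value outside its range is refused whole. "fingers" is the opening, from -1 (shut) to 1 (fully open), set as the call begins (left out, the last holds). The fingers move at their own pace and stop on an object; the grip force is fixed at half the most. Time passes only in rows, so rows that do not move let the fingers close. It gives the time, the measured TCP pose, the force, the opening and the grip force at its end, in the units of the state.
- bot.get_obs(): the state, without advancing time (a new reading comes with each control period).
- bot.capture(name): name is "side" or "top"; returns a dict with "img" (400x640x3 uint8, blue, green, red), "range_z" (400x640 float32, mm along the optical axis (not along the pixel's ray), 0 where there is no reading), "fx", "fy", "cx", "cy" (pixels), "world_from_camera" (4x4, takes a point from camera to world coordinates). Camera axes: x right, y down, z forward; pixel columns grow to the right and rows downward; lengths in mm; the calibration is good to about 2 mm. A picture is of the moment at which its call begins.
- bot.close_job(): hands the job in; it is judged then, once.
Trained networks look in a picture, given as the dict that the camera call returned (one of the last four; its "shot" number tells which), for a name from the list of things; names that differ only in an ending like _2 or _b are one class to them, and where a whole thing is asked for, a point or a joint stands for the part that bears it (a point fixed in the world has none). Each returns a list of dicts, best first, with "p" (0 to 1); they miss things now and then, are a little off and sometimes report something else, mostly with a low value. They report only what shows in the picture. A call takes as long as a camera call. They do not tell look-alikes from the thing itself.
- bot.cut_out(picture, thing): "pixels" (400x640 bool, what is visible of it) and "point" ([column, row] in pixels, amid what is visible of it).
The state is a dict: "time": time; "joint_positions": joint angles; "dq": joint speeds; "tau": joint torques, N m; "tool_pos": TCP position; "tcp_rot": TCP orientation; "contact_force": force on the tool from outside, world axes, zero at the start; "moment": the same for the moment, N m; "grip_width": finger opening in mm; "finger_force": force on a finger pad.
Only numpy, scipy, OpenCV 4.12 (cv2) and the standard library are available. Lean on these libraries where they do the work, as an engineer would, in place of code of your own. Each camera call takes 0.05 s, during which the arm holds its last target. There are 200 camera calls.

## Working session

There is one attempt and no reset: what is moved stays moved. The work goes in short steps, Python scripts to look and compute and a tool call to move; the robot and the scene stay as the last step left them, time stands still between calls to the robot, and variables do not carry over. Pictures are saved under pics/ and viewed, at most 10 in all, crops included, and the job is handed in when it is done.

Besides the shell and the picture viewer there is one more tool, called after "Request:" as name(argument=value, ...), one argument or row to a line, values as JSON. apply_moves: Moves the arm, as the interface text tells. Its arguments: {"type":"object","properties":{"motion":{"type":"string"},"fingers":{"type":"number"}},"required":["motion"]}

```bash
mkdir -p pics; cat > h.py <<'E'
import numpy as np,cv2,pickle
from plant import bot
def world(p,m):
    v,u=np.nonzero(m&(p["range_z"]>0)); z=p["range_z"][v,u]
    c=np.stack([(u-p["cx"])/p["fx"]*z,(v-p["cy"])/p["fy"]*z,z,np.ones_like(z)])
    return (np.array(p["world_from_camera"])@c)[:3].T
E
python3 - <<'E'
from h import *
print(bot.get_obs())
for n in("top","side"):
    p=bot.capture(n); cv2.imwrite(f"pics/{n}0.png",p["img"]); pickle.dump(p,open(n+"0.pkl","wb"))
    print(n,np.round(p["world_from_camera"],3).tolist(),p["fx"],p["cx"],p["cy"])
    for t in["wide_vial","slim_vial","rack","filed_vial","carrier","gate","gate_post","plate_lug","plate_tab","peg_lug","peg_tab","jar","reagent","boat","beaker"]:
        for d in bot.cut_out(p,t):
            w=world(p,d["pixels"])
            if len(w): print(t,round(d["p"],2),np.round(d["point"]),d["pixels"].sum(),np.round(np.median(w,0)),"ztop",np.round(np.percentile(w[:,2],95)))
E
```

```text
{'time': 0.0, 'joint_positions': array([ 1.13300343e+00,  3.42725985e-01,  1.52501676e+00,  1.13505980e-06,
        1.27535927e+00, -1.46019489e-01]), 'dq': array([-8.04743143e-05, -6.54838186e-04, -4.51936783e-04, -1.46111801e-03,
       -7.55511669e-04,  8.50014912e-05]), 'tau': array([-9.04145622e-05, -4.31248248e+01, -2.44221747e+01,  7.16794655e-02,
        5.61040943e-02, -1.67104563e-04]), 'tool_pos': array([150.81708836, 502.41321798, 196.94337645]), 'tcp_rot': array([-3.14009952e+00, -2.20686955e-04,  2.84981875e+00]), 'contact_force': array([ 0.10270031, -0.57376362,  0.2953824 ]), 'moment': array([-0.00243156, -0.01009714,  0.01045966]), 'finger_force': 0.0, 'grip_width': 91.78601574899793}
top [[0.015, -0.981, 0.192, 265.896], [-1.0, -0.011, 0.023, -113.38], [-0.021, -0.192, -0.981, 1266.139], [0.0, 0.0, 0.0, 1.0]] 463.1396729736858 323.7316859686396 195.1903336746694
wide_vial 0.7 [427. 218.] 131 [ 443. -356.   60.] ztop 65.0
wide_vial 0.63 [356. 208.] 1069 [ 468. -175.   45.] ztop 50.0
wide_vial 0.41 [208. 191.] 7845 [511. 224.  46.] ztop 103.0
wide_vial 0.18 [359. 206.
[... 1871 characters left out ...]
. 123.] ztop 139.0
peg_lug 0.45 [277. 127.] 74 [457. 163. 128.] ztop 140.0
peg_lug 0.42 [295. 139.] 5594 [500. 176.  58.] ztop 100.0
peg_lug 0.24 [328. 246.] 1682 [ 471. -193.   42.] ztop 46.0
peg_tab 0.53 [277. 125.] 49 [457. 161. 128.] ztop 140.0
jar 0.82 [394. 207.] 613 [ 661. -139.   46.] ztop 66.0
reagent 0.75 [284. 208.] 413 [404. -68.  51.] ztop 84.0
reagent 0.7 [314. 109.] 111 [563. 215. 126.] ztop 139.0
reagent 0.42 [302. 142.] 1233 [521. 156.  62.] ztop 119.0
reagent 0.4 [301. 115.] 118 [533. 196. 123.] ztop 139.0
boat 0.78 [426. 246.] 1253 [ 704. -259.    3.] ztop 17.0
boat 0.41 [302. 145.] 1246 [523. 156.  63.] ztop 118.0
beaker 0.57 [409. 351.] 1436 [ 535. -459.   47.] ztop 80.0
```

```bash
python3 - <<'E'
import cv2
a=cv2.imread("pics/top0.png")[110:320,160:500]; cv2.imwrite("pics/t0c.png",cv2.resize(a,None,fx=2.3,fy=2.3,interpolation=cv2.INTER_CUBIC))
a=cv2.imread("pics/side0.png")[80:380,210:490]; cv2.imwrite("pics/s0c.png",cv2.resize(a,None,fx=2,fy=2,interpolation=cv2.INTER_CUBIC))
E
```

```text
(no output)
```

View pics/t0c.png

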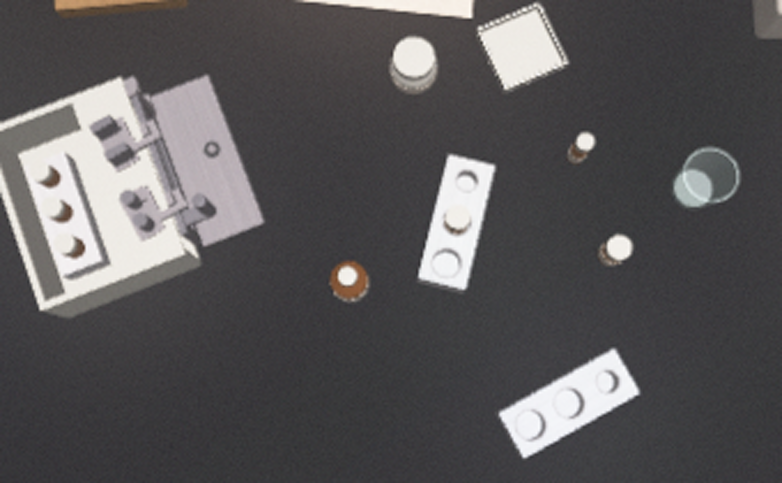

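View pics/s0c.png

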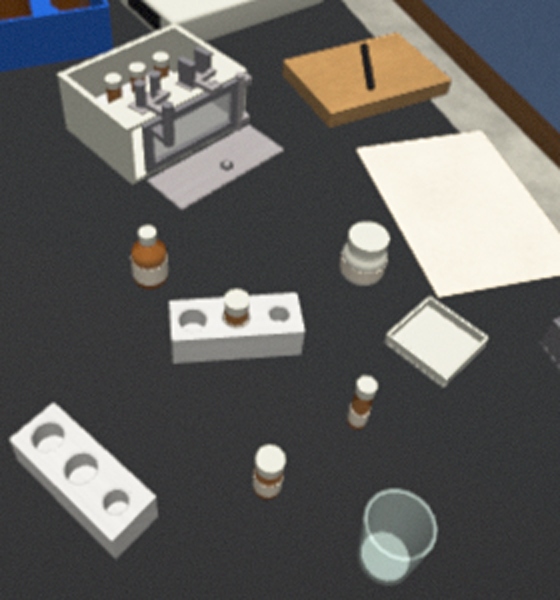

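The top crop shows three rack look-alikes, given here in full-frame top pixels. The middle rack at (358,207) has one vial in its centre bore. The empty rack is at (407,285). The third sits inside the carrier at (186,204) with all its bores full.

The target is the middle rack: it's farther from the base than the empty one, and only it matches the filed_vial description. The wide vial is at (429,218) and the slim vial at (413,172). The plates are the catch at about (209,170), nearer the hinge. The pegs are at (220,202), and the post is at (248,200).

```bash
cat >> h.py <<'E'
def cloud(p): return world(p,np.ones((400,640),bool))
def near(w,xy,r,z0,z1): return w[(np.hypot(w[:,0]-xy[0],w[:,1]-xy[1])<r)&(w[:,2]>z0)&(w[:,2]<z1)]
def mid(q):
    (c,r)=cv2.minEnclosingCircle(q[:,:2].astype(np.float32)); return np.round(np.r_[q.mean(0),c,r,len(q)],1)
E
python3 - <<'E'
from h import *
from scipy.cluster.hierarchy import fclusterdata
for n in("top","side"):
    p=pickle.load(open(n+"0.pkl","rb")); w=cloud(p); print(n)
    for nm,xy,z in(("wide",(444,-362),61),("slim",(561,-325),75),("filed",(472,-182),76)):
        print(nm,mid(near(w,xy,25,z-5,z+6)))
    q=near(w,(470,-188),95,40,50); r=cv2.minAreaRect(q[:,:2].astype(np.float32)); print("rack",r,q[:,2].mean())
    q=near(w,(500,170),110,130,152); l=fclusterdata(q,7,'distance',method='single')
    for i in set(l):
        if (l==i).sum()>5: print("cl",mid(q[l==i]))
E
```

```text
top
wide [ 445.  -359.6   61.5  444.2 -360.    14.6   92. ]
slim [ 565.1 -321.6   74.9  565.5 -321.5   10.2   46. ]
filed [ 475.9 -176.5   76.4  476.4 -176.5   14.3   92. ]
rack ((475.57818603515625, -176.47076416015625), (55.7385139465332, 150.55047607421875), 76.50582885742188) 45.21615230454631
cl [477.7 105.2 143.6 478.2 105.9   8.1  38. ]
cl [457.1 168.2 139.5 456.8 169.4   8.3  37. ]
cl [481.8 183.8 139.6 482.  183.9   8.3  40. ]
cl [562.9 217.9 138.7 563.9 218.9  13.4  58. ]
cl [532.6 200.  138.6 533.2 199.7  13.3  54. ]
side
wide [ 446.  -362.5   60.3  445.6 -361.3   14.7  171. ]
slim [ 565.9 -324.    74.   567.  -323.4   11.    78. ]
filed [ 476.8 -179.2   74.8  476.2 -177.6   15.2  114. ]
rack ((477.2176513671875, -178.41677856445312), (58.00349044799805, 150.16943359375), 76.23522186279297) 44.189017572242165
cl [478.7 100.3 139.6 479.4 101.9   7.4  40. ]
cl [483.  179.7 136.9 483.2 181.6   8.8  28. ]
cl [458.  164.6 137.1 457.  165.8   9.1  33. ]
cl [563.9 215.  136.3 565.9 216.2  15.5  42. ]
cl [533.3 196.4 136.2 533.5 196.2  13.5  42. ]
```

```bash
python3 - <<'E'
import cv2
a=cv2.imread("pics/top0.png")[150:270,280:440]; b=cv2.imread("pics/side0.png")[95:195,230:390]
import numpy as np
f=lambda i:cv2.resize(i,(480,300),interpolation=cv2.INTER_CUBIC)
cv2.imwrite("pics/c1.png",np.vstack([cv2.resize(a,(400,300),interpolation=cv2.INTER_CUBIC),cv2.resize(b,(400,300)[:1]+(250,),interpolation=cv2.INTER_CUBIC)]))
E
```

```text
(no output)
```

View pics/c1.png

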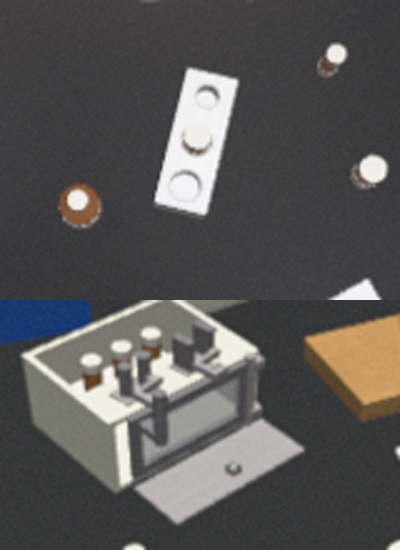

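The crop confirms the choice. The rack with the filed vial has its wide bore towards the robot and its slim bore at the far end. Heading for the wide vial first.

```bash
cat > d.py <<'E'
import sys
from h import *
from scipy.spatial.transform import Rotation as R
def go(t,yaw=None):
    o=bot.get_obs(); r=R.from_euler('xyz',o["tcp_rot"]); psi=np.degrees(o["tcp_rot"][2])
    Y=psi if yaw is None else yaw
    y=np.radians(Y); M=np.array([[np.cos(y),np.sin(y),0],[np.sin(y),-np.cos(y),0],[0,0,-1]])
    print("t",o["time"],"at",np.round(o["tool_pos"],1),"yaw",round(psi,2),"delta tool mm",np.round(M.T@(np.array(t)-o["tool_pos"]),1),"turn",round(-(Y-psi),2))
if __name__=="__main__":
    a=list(map(float,sys.argv[1:])); go(a[:3],a[3] if len(a)>3 else None)
E
```

Request:
apply_moves(
  motion="0 0 0 -3.1; -0.0475 -0.033 0 0; -0.0475 -0.033 0 0; -0.0475 -0.033 0 0; -0.0475 -0.033 0 0; -0.0475 -0.033 0 0; -0.0475 -0.033 0 0; -0.0475 -0.033 0 0",
  fingers=1,
)

```text
time: 2.6
tool_pos: [420.9, 198.5, 197.9]
tcp_rot: [3.141, 0.001, 2.904]
contact_force: [1.3, 1.3, 0.5]
grip_width: 91.7
finger_force: 0.0
```

```bash
python3 d.py 445.2 -360.8 120 166.4
```

```text
t 2.6 at [420.9 198.5 197.9] yaw 166.38 delta tool mm [-155.1 -537.9   77.9] turn -0.02
```

Request:
apply_moves(
  motion="-0.016 -0.055 0 0; -0.016 -0.055 0 0; -0.016 -0.055 0 0; -0.016 -0.055 0 0; -0.016 -0.055 0 0; -0.016 -0.055 0 0; -0.016 -0.055 0 0; -0.016 -0.055 0 0",
)

```text
time: 3.6
tool_pos: [440.5, -259.7, 197.8]
tcp_rot: [3.142, 0.001, 2.904]
contact_force: [1.2, -1.3, -0.9]
grip_width: 91.7
finger_force: 0.0
```

Request:
apply_moves(
  motion="-0.0135 -0.049 0 0; -0.0135 -0.049 0 0; 0 0 0.04 0; 0 0 0.03 0; 0 0 0 0",
)

```text
time: 4.22
tool_pos: [442.5, -358.3, 125.4]
tcp_rot: [3.139, -0.004, 2.904]
contact_force: [1.0, -0.3, 0.0]
grip_width: 91.7
finger_force: 0.0
```

```bash
cat > look.py <<'E'
import sys
from h import *
n=sys.argv[1]; f=sys.argv[2]
p=bot.capture(n); pickle.dump(p,open(f+".pkl","wb")); cv2.imwrite(f"pics/{f}.png",p["img"])
w=cloud(p)
for a in sys.argv[3:]:
    x,y,r,z0,z1=map(float,a.split(",")); q=near(w,(x,y),r,z0,z1); print(a,mid(q) if len(q) else None)
E
python3 look.py side s1 445,-361,20,56,68; python3 d.py 445.2 -360.8 33 166.4
```

```text
445,-361,20,56,68 [ 442.  -371.7   59.9  444.2 -369.1   10.7   34. ]
t 4.275 at [ 443.5 -359.1  127.3] yaw 166.38 delta tool mm [-2.  -1.2 94.3] turn -0.02
```

Request:
apply_moves(
  motion="-0.002 -0.001 0.04 0; 0 0 0.04 0; 0 0 0.0145 0; 0 0 0 0",
)

```text
time: 4.78
tool_pos: [445.9, -361.1, 33.8]
tcp_rot: [-3.141, 0.0, 2.904]
contact_force: [-0.4, -0.5, 0.7]
grip_width: 91.7
finger_force: 0.0
```

Request:
apply_moves(
  motion="0 0 0 0; 0 0 0 0; 0 0 0 0; 0 0 0 0; 0 0 0 0; 0 0 0 0; 0 0 0 0",
  fingers=-1,
)

```text
time: 5.65
tool_pos: [445.4, -360.7, 33.0]
tcp_rot: [3.141, -0.0, 2.904]
contact_force: [0.4, 0.7, 1.0]
grip_width: 26.4
finger_force: 0.0
```

```bash
python3 d.py 445.2 -360.8 120 166.4
```

```text
t 5.65 at [ 445.4 -360.7   33. ] yaw 166.38 delta tool mm [  0.2  -0.1 -87. ] turn -0.02
```

Request:
apply_moves(
  motion="0 0 0 0; 0 0 0 0; 0 0 0 0; 0 0 0 0",
)

```text
time: 6.15
tool_pos: [445.5, -360.8, 33.1]
tcp_rot: [3.141, 0.0, 2.904]
contact_force: [-0.5, 0.4, 0.9]
grip_width: -0.0
finger_force: 0.0
```

The fingers closed on nothing, so I'll look.

Request:
apply_moves(
  motion="0 0 -0.05 0; 0 0 -0.05 0; 0 0.06 -0.02 0; 0 0.06 0 0; 0 0.06 0 0; 0 0 0 0",
)

```text
time: 6.9
tool_pos: [488.2, -182.8, 153.2]
tcp_rot: [3.141, -0.0, 2.909]
contact_force: [0.0, -0.9, 0.8]
grip_width: 0.4
finger_force: 0.0
```

```bash
python3 look.py side s2 445,-361,40,50,68; python3 - <<'E'
import cv2
cv2.imwrite("pics/s2c.png",cv2.imread("pics/s2.png"))
E
```

```text
445,-361,40,50,68 [ 445.4 -363.4   59.5  445.8 -360.7   15.2  191. ]
```

View pics/s2c.png

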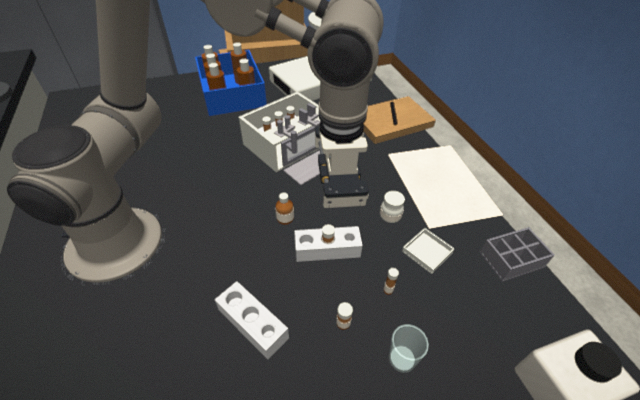

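The vial still stands untouched at pixel (344,316). I'll check where the fingers really are against the reported TCP.

```bash
python3 - <<'E'
from h import *
o=bot.get_obs();print(o["tool_pos"],o["tcp_rot"],o["joint_positions"],o["grip_width"])
for n in("side","top"):
    p=bot.capture(n); w=cloud(p); T=np.linalg.inv(p["world_from_camera"])
    c=T@np.r_[o["tool_pos"],1]; print("tcp px",c[0]/c[2]*p["fx"]+p["cx"],c[1]/c[2]*p["fy"]+p["cy"],c[2])
    for z0 in range(100,300,20):
        q=near(w,(488,-183),160,z0,z0+20)
        if len(q): print(n,z0,len(q),np.round(np.percentile(q,[2,50,98],axis=0)).tolist())
    cv2.imwrite(f"pics/g_{n}.png",p["img"])
a=cv2.imread("pics/g_side.png")[100:260,250:450];cv2.imwrite("pics/gs.png",cv2.resize(a,(700,560),interpolation=cv2.INTER_CUBIC))
E
```

```text
[ 488.06791961 -185.01472133  153.14731078] [-3.14137016e+00  4.21190726e-04  2.90759362e+00] [-5.09171663e-01  3.76648383e-01  1.60211704e+00 -1.08616406e-04
  1.16236144e+00 -1.84592579e+00] 0.3683674447177072
tcp px 335.611784199848 207.26701492110567 765.3882502807978
side 240 237 [[435.0, -278.0, 248.0], [468.0, -268.0, 254.0], [503.0, -101.0, 260.0]]
side 260 511 [[434.0, -283.0, 261.0], [462.0, -212.0, 271.0], [519.0, -102.0, 278.0]]
side 280 1141 [[435.0, -284.0, 281.0], [471.0, -257.0, 290.0], [502.0, -105.0, 299.0]]
tcp px 363.755829515819 193.76590459636347 1132.9801484641835
top 200 1 [[478.0, -185.0, 201.0], [478.0, -185.0, 201.0], [478.0, -185.0, 201.0]]
top 240 18 [[432.0, -260.0, 251.0], [452.0, -182.0, 256.0], [466.0, -137.0, 260.0]]
top 260 284 [[433.0, -258.0, 261.0], [459.0, -171.0, 270.0], [484.0, -118.0, 278.0]]
top 280 571 [[434.0, -282.0, 282.0], [471.0, -249.0, 291.0], [523.0, -102.0, 295.0]]
```

View pics/gs.png

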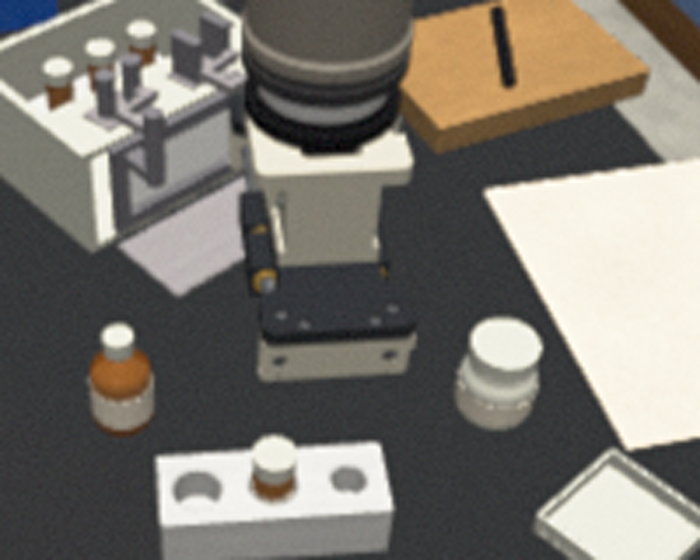

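```bash
python3 - <<'E'
from h import *
p=pickle.load(open("s1.pkl","rb")); w=cloud(p)
for z0 in range(70,260,15):
    q=near(w,(443,-359),160,z0,z0+15)
    if len(q): print(z0,len(q),np.round(np.percentile(q,[2,50,98],axis=0)).tolist())
a=cv2.imread("pics/s1.png")[180:380,230:480];cv2.imwrite("pics/s1c.png",cv2.resize(a,(700,560),interpolation=cv2.INTER_CUBIC))
E
```

```text
70 366 [[497.0, -494.0, 70.0], [538.0, -447.0, 76.0], [573.0, -316.0, 82.0]]
160 11 [[420.0, -422.0, 167.0], [427.0, -420.0, 169.0], [435.0, -418.0, 170.0]]
205 4 [[395.0, -449.0, 218.0], [424.0, -443.0, 220.0], [449.0, -435.0, 220.0]]
220 229 [[389.0, -452.0, 221.0], [420.0, -441.0, 227.0], [457.0, -287.0, 235.0]]
235 429 [[388.0, -456.0, 235.0], [417.0, -380.0, 243.0], [464.0, -278.0, 248.0]]
250 1695 [[390.0, -457.0, 254.0], [426.0, -433.0, 262.0], [458.0, -274.0, 264.0]]
```

View pics/s1c.png

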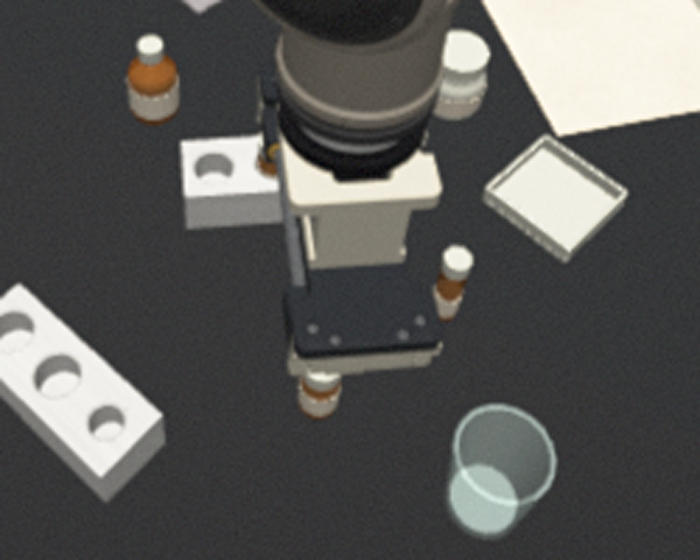

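The camera shows the gripper body about 27 mm higher, and shifted along x, compared with what the reported TCP implies. I'll turn the tool 90° so the side camera can see the fingertips, then measure the offset.

Request:
apply_moves(
  motion="0 0 0 10; 0 0 0 10; 0 0 0 10; 0 0 0 10; 0 0 0 10; 0 0 0 10; 0 0 0 10; 0 0 0 10",
  fingers=1,
)

```text
time: 8.05
tool_pos: [487.3, -188.5, 152.7]
tcp_rot: [-3.141, 0.0, 1.499]
contact_force: [0.9, 0.2, -0.3]
grip_width: 75.9
finger_force: 0.0
```

Request:
apply_moves(
  motion="0 0 0 10; 0 0 -0.03 0; 0 0 0 0; 0 0 0 0; 0 0 0 0",
)

```text
time: 8.68
tool_pos: [487.0, -186.8, 181.9]
tcp_rot: [-3.14, -0.001, 1.332]
contact_force: [-0.7, 0.0, -0.1]
grip_width: 91.7
finger_force: 0.0
```

```bash
python3 - <<'E'
from h import *
o=bot.get_obs();print(o["tool_pos"],o["tcp_rot"],o["grip_width"])
T0=o["tool_pos"]
for n in("side","top"):
    p=bot.capture(n); w=cloud(p); pickle.dump((p,o),open(f"g_{n}.pkl","wb")); cv2.imwrite(f"pics/g2_{n}.png",p["img"])
    for z0 in range(110,320,10):
        q=near(w,T0[:2],160,z0,z0+10)
        if len(q): print(n,z0,len(q),np.round(np.percentile(q,[1,50,99],axis=0)).tolist())
a=cv2.imread("pics/g2_side.png")[60:260,220:470];cv2.imwrite("pics/gs2.png",cv2.resize(a,(700,560),interpolation=cv2.INTER_CUBIC))
E
```

```text
[ 487.03963189 -186.79815343  181.87924436] [-3.13986613e+00 -5.01055435e-04  1.33234950e+00] 91.65080925324472
side 210 42 [[431.0, -211.0, 210.0], [532.0, -201.0, 216.0], [539.0, -185.0, 220.0]]
side 220 73 [[425.0, -213.0, 220.0], [531.0, -194.0, 225.0], [545.0, -183.0, 230.0]]
side 230 81 [[425.0, -213.0, 230.0], [532.0, -201.0, 235.0], [546.0, -183.0, 240.0]]
side 240 76 [[424.0, -214.0, 240.0], [531.0, -196.0, 245.0], [546.0, -182.0, 250.0]]
side 250 76 [[423.0, -213.0, 250.0], [532.0, -202.0, 254.0], [547.0, -183.0, 259.0]]
side 260 15 [[532.0, -211.0, 261.0], [535.0, -210.0, 265.0], [537.0, -189.0, 270.0]]
side 270 20 [[398.0, -243.0, 271.0], [536.0, -204.0, 279.0], [563.0, -188.0, 280.0]]
side 280 231 [[396.0, -243.0, 280.0], [509.0, -211.0, 287.0], [562.0, -173.0, 290.0]]
side 290 586 [[398.0, -243.0, 290.0], [504.0, -214.0, 294.0], [561.0, -173.0, 300.0]]
side 300 413 [[391.0, -244.0, 300.0], [523.0, -202.0, 304.0], [568.0, -177.0, 310.0]]
side 310 1658 [[391.0, -243.0, 310.0], [492.0, -199.0, 318.0], [581.0, -136.0, 320.0]]
top 290 24 [[443.0, -206.0, 291.0], [450.0, -149.0, 295.0], [459.0, -141.0, 300.0]]
top 300 13 [[439.0, -149.0, 300.0], [442.0, -144.0, 302.0], [447.0, -140.0, 305.0]]
top 310 111 [[413.0, -195.0, 317.0], [431.0, -175.0, 319.0], [450.0, -150.0, 320.0]]
```

View pics/gs2.png

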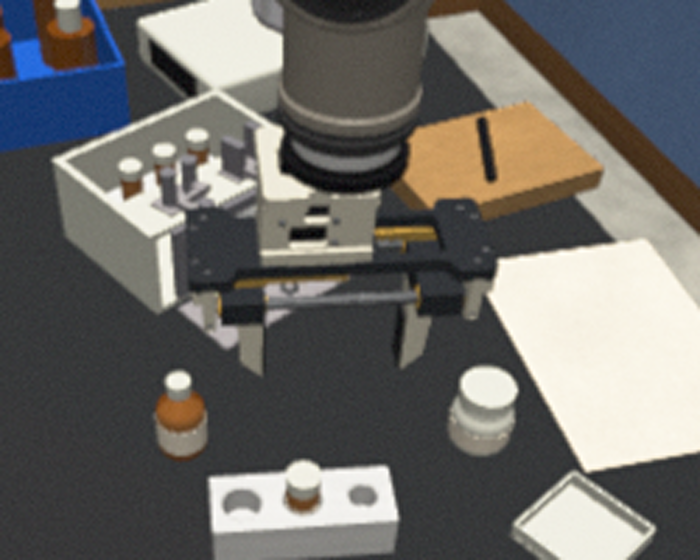

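```bash
python3 - <<'E'
from h import *
p,o=pickle.load(open("g_side.pkl","rb")); w=cloud(p); y=o["tcp_rot"][2]
q=near(w,o["tool_pos"][:2],120,205,262); d=q-o["tool_pos"]
tx=d[:,0]*np.cos(y)+d[:,1]*np.sin(y); ty=d[:,0]*np.sin(y)-d[:,1]*np.cos(y)
for s in(ty<0,ty>0):
    print(s.sum(),"tx",np.percentile(tx[s],[1,10,50,90,99]).round(1),"ty",np.percentile(ty[s],[1,10,50,90,99]).round(1),"zmin",np.sort(q[s,2])[:4].round(1))
    f=s&(tx<np.percentile(tx[s],40)); print(" front ty",np.percentile(ty[f],[2,50,98]).round(1))
# all bodies: lower plate z 285-320
q=near(w,o["tool_pos"][:2],140,268,300); d=q-o["tool_pos"]
tx=d[:,0]*np.cos(y)+d[:,1]*np.sin(y); ty=d[:,0]*np.sin(y)-d[:,1]*np.cos(y)
print("body",np.percentile(tx,[1,50,99]),np.percentile(ty,[1,50,99]))
E
```

```text
147 tx [-13.2 -12.3 -11.3 -10.   -9.2] ty [-62.8 -60.9 -53.5 -45.9 -45.7] zmin [210.2 212.2 212.9 214.2]
 front ty [-61.1 -53.5 -47.9]
204 tx [-13.3 -12.1 -10.8   0.9   8.1] ty [46.6 46.9 51.4 61.6 64.4] zmin [210.3 211.  211.6 211.7]
 front ty [49.3 55.3 63.6]
body [-38.37778643 -32.08245747  24.22108273] [-84.33618259  27.80995135  86.16534722]
```

The fingertips truly end at z ≈ 211 while the report says 182, though x and y agree. So the reported z is about 29 mm too low, and I'll correct for that. I'll go back to the wide vial in this orientation and check lower down.

```bash
python3 d.py 445.2 -361 65 76.4
```

```text
t 8.775 at [ 487.3 -186.6  182.1] yaw 76.36 delta tool mm [-1.794e+02  1.000e-01  1.171e+02] turn -0.04
```

Request:
apply_moves(
  motion="-0.06 0 0 0; -0.06 0 0 0; -0.06 0 0 0; 0 0 0.06 0; 0 0 0.055 0; 0 0 0 0; 0 0 0 0",
)

```text
time: 9.65
tool_pos: [446.3, -362.3, 69.7]
tcp_rot: [3.139, 0.001, 1.333]
contact_force: [0.1, -0.5, 0.2]
grip_width: 91.9
finger_force: 0.0
```

```bash
cat > tip.py <<'E'
from h import *
o=bot.get_obs(); p=bot.capture("side"); w=cloud(p); y=o["tcp_rot"][2]; t=o["tool_pos"]
print("rep",t.round(1),np.degrees(y).round(2),o["grip_width"],o["contact_force"].round(1))
pickle.dump(p,open("tip.pkl","wb")); cv2.imwrite("pics/tip.png",p["img"])
d=w-t; tx=d[:,0]*np.cos(y)+d[:,1]*np.sin(y); ty=d[:,0]*np.sin(y)-d[:,1]*np.cos(y)
h=o["grip_width"]/2
for s in(-1,1):
    m=(abs(tx)<16)&(ty*s>h-4)&(ty*s<h+22)&(d[:,2]<60)&(w[:,2]>12)
    if m.any(): print(s,m.sum(),"zmin",np.sort(w[m,2])[[0,3,8]].round(1),"tx",np.percentile(tx[m],[2,50]).round(1),"ty",np.percentile(ty[m],[2,98]).round(1))
m=(abs(tx)<20)&(abs(ty)<h-4)&(d[:,2]<80)&(w[:,2]>25)
if m.any():
    q=w[m]; zt=np.percentile(q[:,2],97); k=q[:,2]>zt-4; print("vial top",zt.round(1),mid(q[k]), "tx",tx[m][k].mean().round(1),"ty",ty[m][k].mean().round(1))
E
python3 tip.py
```

```text
rep [ 446.3 -362.3   69.7] 76.4 91.86516559493757 [ 0.1 -0.5  0.2]
-1 46 zmin [ 97.3 102.4 105.2] tx [-12.5 -11.1] ty [-61.4 -45. ]
1 87 zmin [ 99.4 100.9 103.1] tx [-12. -11.] ty [46.6 62.3]
vial top 62.1 [ 445.9 -362.2   60.4  446.  -362.2   14.6  166. ] tx 0.0 ty -0.4
```

Request:
apply_moves(
  motion="0.0015 0 0.03 0; 0 0 0.03 0; 0 0 0.0055 0; 0 0 0 0",
)

```text
time: 10.2
tool_pos: [446.6, -360.8, 4.1]
tcp_rot: [3.139, 0.001, 1.333]
contact_force: [0.8, 0.5, -0.3]
grip_width: 91.6
finger_force: 0.0
```

Request:
apply_moves(
  motion="0 0 0 0; 0 0 0 0; 0 0 0 0; 0 0 0 0; 0 0 0 0; 0 0 0 0; 0 0 0 0; 0 0 0 0",
  fingers=-1,
)

```text
time: 11.2
tool_pos: [445.6, -360.0, 2.3]
tcp_rot: [-3.142, -0.0, 1.333]
contact_force: [0.2, 1.0, 0.1]
grip_width: 27.3
finger_force: 30.0
```

```bash
python3 tip.py
```

```text
rep [ 445.6 -360.     2.3] 76.38 27.270666648740185 [0.2 1.  0.1]
-1 36 zmin [12.8 15.  27.1] tx [-12.2 -10.8] ty [-27.4  -9.8]
1 73 zmin [17.9 29.2 34. ] tx [-12.5 -11.1] ty [ 9.8 28.9]
vial top 61.8 [ 446.  -363.9   60.5  447.  -362.9   13.7   61. ] tx -3.8 ty 1.2
```

Gripped at 27 mm with 30 N. Now I'll lift it and measure where the vial sits in the grip.

Request:
apply_moves(
  motion="0 0 -0.01 0; 0 0 -0.04 0; 0 0 -0.05 0; 0 0 -0.02 0; 0 0 0 0; 0 0 0 0",
)

```text
time: 12.0
tool_pos: [445.1, -359.5, 121.5]
tcp_rot: [-3.14, -0.001, 1.333]
contact_force: [-0.6, 0.7, -0.9]
grip_width: 27.2
finger_force: 30.0
```

```bash
cat > held.py <<'E'
import sys
from h import *
from scipy.optimize import least_squares
def held(r,z0,z1,n="side",save=None):
    o=bot.get_obs(); p=bot.capture(n); w=cloud(p); y=o["tcp_rot"][2]; t=o["tool_pos"]
    if save: cv2.imwrite(save,p["img"])
    q=near(w,t[:2],30,t[2]+29+z0,t[2]+29+z1)
    cam=np.array(p["world_from_camera"])[:2,3]; u=(cam-t[:2])/np.linalg.norm(cam-t[:2])
    f=least_squares(lambda c:np.hypot(q[:,0]-c[0],q[:,1]-c[1])-r,t[:2]-u*5,loss="soft_l1")
    d=f.x-t[:2]; print(n,"rep",t.round(1),np.degrees(y).round(2),"w",o["grip_width"].round(1),"n",len(q),"zmin",np.sort(near(w,t[:2],30,t[2]-30,999)[:,2])[[0,5]].round(1),"c",f.x.round(1),"off tool",(d@[np.cos(y),np.sin(y)]).round(1),(d@[np.sin(y),-np.cos(y)]).round(1),"res",np.std(f.fun).round(2))
    return f.x
if __name__=="__main__": held(*map(float,sys.argv[1:4]),save="pics/held.png")
E
python3 held.py 14 -28 -4; python3 d.py 427.8 -165.7 120 166.4
```

```text
t 12.05 at [ 445.  -359.3  121.1] yaw 76.38 delta tool mm [ 62.3 184.2   1.1] turn -90.02Traceback (most recent call last):
  File "held.py", line 12, in <module>
    if __name__=="__main__": held(*map(float,sys.argv[1:4]),save="pics/held.png")
                             ~~~~^^^^^^^^^^^^^^^^^^^^^^^^^^^^^^^^^^^^^^^^^^^^^^^^
  File "held.py", line 10, in held
    d=f.x-t[:2]; print(n,"rep",t.round(1),np.degrees(y).round(2),"w",o["grip_width"].round(1),"n",len(q),"zmin",np.sort(near(w,t[:2],30,t[2]-30,999)[:,2])[[0,5]].round(1),"c",f.x.round(1),"off tool",(d@[np.cos(y),np.sin(y)]).round(1),(d@[np.sin(y),-np.cos(y)]).round(1),"res",np.std(f.fun).round(2))
                                                                     ^^^^^^^^^^^^^^^^^^^^^
AttributeError: 'float' object has no attribute 'round'
```

```bash
sed -i 's/o\["grip_width"\].round(1)/round(float(o["grip_width"]),1)/' held.py; python3 held.py 14 -28 -4
```

```text
side rep [ 445.  -359.3  121.1] 76.38 w 27.6 n 98 zmin [118.4 120.4] c [ 445.7 -361.1] off tool -1.6 1.0 res 0.48
```

Request:
apply_moves(
  motion="0 0 0 -10; 0 0 0 -10; 0 0 0 -10; 0 0 0 -10; 0 0 0 -10; 0 0 0 -10; 0 0 0 -10; 0 0 0 -10",
)

```text
time: 13.1
tool_pos: [445.2, -359.5, 121.0]
tcp_rot: [3.141, -0.002, 2.735]
contact_force: [0.1, -0.3, -0.9]
grip_width: 27.4
finger_force: 30.0
```

Request:
apply_moves(
  motion="0 0 0 -10; 0.0155 0.046 0 0; 0.0155 0.046 0 0; 0.0155 0.046 0 0; 0.0155 0.046 0 0; 0 0 0 0; 0 0 0 0",
)

```text
time: 13.98
tool_pos: [428.9, -167.0, 122.0]
tcp_rot: [-3.141, -0.0, 2.905]
contact_force: [-0.0, -0.2, -1.2]
grip_width: 27.3
finger_force: 30.0
```

```bash
python3 held.py 14 -28 -4;  python3 d.py 427.7 -165 78 166.4; python3 - <<'E'
from h import *
p=bot.capture("side"); w=cloud(p); q=near(w,(477,-178),95,40,50); print(cv2.minAreaRect(q[:,:2].astype(np.float32)))
E
```

```text
side rep [ 428.9 -167.   122. ] 166.42 w 27.3 n 20 zmin [117.9 120.3] c [ 430.1 -168. ] off tool -1.4 -0.7 res 0.82
t 14.025 at [ 429.  -167.4  122. ] yaw 166.36 delta tool mm [ 1.8  2.1 44. ] turn -0.04
((477.29132080078125, -177.88250732421875), (58.75745391845703, 149.94691467285156), 76.61984252929688)
```

Request:
apply_moves(
  motion="0.002 0.002 0.02 0; 0 0 0.03 0; 0 0 0.01 0; 0 0 0 0; 0 0 0 0",
)

```text
time: 14.7
tool_pos: [427.8, -164.8, 63.1]
tcp_rot: [-3.141, 0.001, 2.904]
contact_force: [-0.0, 1.3, -0.8]
grip_width: 27.4
finger_force: 30.0
```

```bash
python3 d.py 427.7 -165 20 166.4
```

```text
t 14.7 at [ 427.8 -164.8   63.1] yaw 166.36 delta tool mm [ 0.1 -0.3 43.1] turn -0.04
```

Request:
apply_moves(
  motion="0 0 0.012 0; 0 0 0.008 0; 0 0 0.004 0; 0 0 0 0",
)

```text
time: 15.2
tool_pos: [427.0, -164.0, 38.0]
tcp_rot: [3.141, -0.001, 2.904]
contact_force: [0.3, -0.4, 0.3]
grip_width: 27.5
finger_force: 30.0
```

It's in the bore with no force reading. Continuing down.

Request:
apply_moves(
  motion="0 0 0.008 0; 0 0 0.006 0; 0 0 0.003 0; 0 0 0 0",
)

```text
time: 15.7
tool_pos: [427.1, -164.1, 21.1]
tcp_rot: [3.141, -0.0, 2.904]
contact_force: [0.1, -0.7, -0.4]
grip_width: 27.4
finger_force: 30.0
```

Request:
apply_moves(
  motion="0 0 0 0; 0 0 0 0; 0 0 0 0",
  fingers=-0.1,
)

```text
time: 16.08
tool_pos: [427.4, -164.2, 21.5]
tcp_rot: [-3.142, 0.0, 2.904]
contact_force: [0.2, 1.0, 0.0]
grip_width: 41.5
finger_force: 0.0
```

Request:
apply_moves(
  motion="0 0 -0.02 0; 0 0 -0.04 0; 0 0 -0.04 0; -0.043 -0.0305 0 0; -0.043 -0.0305 0 0; -0.043 -0.0305 0 0; -0.043 -0.0305 0 0",
)

```text
time: 16.95
tool_pos: [566.6, -324.4, 121.4]
tcp_rot: [3.142, 0.0, 2.904]
contact_force: [0.6, -0.1, 0.6]
grip_width: 41.2
finger_force: 0.0
```

Request:
apply_moves(
  motion="0 0 0 10.5; 0 0 0 10.5; 0 0 0 10.5; 0 0 0 10.5; 0 0 0 10.5; 0 0 0 10.5; 0 0 0 10.5; 0 0 0 10.5",
  fingers=1,
)

```text
time: 17.95
tool_pos: [565.5, -323.1, 121.2]
tcp_rot: [-3.141, -0.0, 1.432]
contact_force: [1.1, 0.8, -0.2]
grip_width: 91.7
finger_force: 0.0
```

```bash
python3 look.py side s3 427.8,-166,22,70,82 477,-178,20,70,82 566,-323,16,70,80;  python3 d.py 566 -322.5 60 76.4
```

```text
427.8,-166,22,70,82 [ 428.5 -166.7   75.   429.2 -165.8   14.9  117. ]
477,-178,20,70,82 [ 476.5 -179.4   74.9  477.  -177.8   14.3  117. ]
566,-323,16,70,80 [ 565.6 -324.1   74.1  567.  -323.4   10.9   78. ]
t 18.0 at [ 565.6 -323.1  121.2] yaw 81.61 delta tool mm [ 0.7  0.2 61.2] turn 5.21
```

The wide vial's cap is at the same height as the filed vial's, so it is seated. Next is the slim vial.

Request:
apply_moves(
  motion="0.0005 0 0.04 5.2; 0 0 0.04 0; 0 0 0.025 0; 0 0 0.009 0; 0 0 0 0",
)

```text
time: 18.62
tool_pos: [565.8, -322.7, 7.3]
tcp_rot: [-3.141, -0.0, 1.348]
contact_force: [0.0, -0.1, -0.0]
grip_width: 91.9
finger_force: 0.0
```

Request:
apply_moves(
  motion="0 0 0 0; 0 0 0 0; 0 0 0 0; 0 0 0 0; 0 0 0 0; 0 0 0 0; 0 0 0 0; 0 0 0 0",
  fingers=-1,
)

```text
time: 19.62
tool_pos: [565.7, -322.7, 7.3]
tcp_rot: [-3.142, -0.0, 1.347]
contact_force: [0.2, -0.8, -0.0]
grip_width: 19.1
finger_force: 30.0
```

Request:
apply_moves(
  motion="0 0 0 0; 0 0 -0.01 0; 0 0 -0.04 0; 0 0 -0.05 0; 0 0 -0.02 0; 0 0 0 0; 0 0 0 0",
)

```text
time: 20.5
tool_pos: [565.1, -322.3, 126.3]
tcp_rot: [-3.14, -0.001, 1.347]
contact_force: [0.6, -0.2, -1.1]
grip_width: 19.6
finger_force: 30.0
```

```bash
python3 held.py 10 -30 -4;  python3 d.py 525 -188 120 166.4
```

```text
side rep [ 565.1 -322.3  126.3] 77.18 w 19.6 n 79 zmin [118.7 120.5] c [ 557.3 -338.2] off tool -17.3 -4.1 res 3.05
t 20.55 at [ 565.  -322.2  125.8] yaw 77.18 delta tool mm [ 70.4 121.    5.8] turn -89.22
```

```bash
sed -i 's/t\[:2\]-u\*5,loss="soft_l1")/t[:2],bounds=(t[:2]-7,t[:2]+7),loss="soft_l1")/' held.py; python3 held.py 10 -30 -6
```

```text
side rep [ 565.  -322.2  125.8] 77.18 w 19.4 n 73 zmin [118.3 120.5] c [ 565.8 -322.9] off tool -0.5 0.9 res 0.69
```

Request:
apply_moves(
  motion="0 0 0 -10; 0 0 0 -10; 0 0 0 -10; 0 0 0 -10; 0 0 0 -10; 0 0 0 -10; 0 0 0 -10; 0 0 0 -10",
)

```text
time: 21.6
tool_pos: [565.2, -322.4, 125.9]
tcp_rot: [3.141, -0.002, 2.749]
contact_force: [-0.3, -0.4, -0.6]
grip_width: 19.5
finger_force: 30.0
```

Request:
apply_moves(
  motion="0 0 0 -9.2; -0.009 0.048 0 0; -0.009 0.048 0 0; -0.010 0.048 0 0; 0 0 0 0; 0 0 0.03 0; 0 0 0 0; 0 0 0 0",
)

```text
time: 22.6
tool_pos: [626.8, -190.2, 97.6]
tcp_rot: [-3.142, -0.0, 2.903]
contact_force: [0.5, 0.1, -1.1]
grip_width: 19.4
finger_force: 30.0
```

```bash
python3 held.py 10 -30 -6; python3 held.py 10 -32 -6; python3 d.py 526 -188.7 66 166.4
```

```text
side rep [ 626.8 -190.2   97.6] 166.33 w 19.4 n 33 zmin [90.3 93.4] c [ 627.1 -191.2] off tool -0.5 -0.9 res 0.66
side rep [ 627.1 -190.3   98.2] 166.33 w 19.7 n 38 zmin [91.5 93.4] c [ 627.2 -191. ] off tool -0.2 -0.7 res 0.79
t 22.7 at [ 627.3 -190.2   98.5] yaw 166.34 delta tool mm [ 98.8 -22.4  32.5] turn -0.06
```

I had the sign of x wrong on that shift; nothing was touched. Moving back over the slim bore.

Request:
apply_moves(
  motion="0.033 -0.0075 0 0; 0.033 -0.0075 0 0; 0.033 -0.0075 0 0; 0 0 0.02 0; 0 0 0.01 0; 0 0 0 0; 0 0 0 0",
)

```text
time: 23.58
tool_pos: [526.0, -188.1, 67.9]
tcp_rot: [-3.141, 0.001, 2.904]
contact_force: [0.1, -0.4, 0.1]
grip_width: 19.4
finger_force: 30.0
```

```bash
python3 held.py 10 -32 -6; python3 d.py 525.8 -188.8 24 166.4
```

```text
side rep [ 526.  -188.1   67.9] 166.39 w 19.4 n 0 zmin [37.9 40.6] c [ 526.  -188.1] off tool 0.0 0.0 res nan
t 23.625 at [ 526.  -188.1   67.9] yaw 166.4 delta tool mm [ 0.  -0.7 43.9] turn -0.0
  ret = _var(a, axis=axis, dtype=dtype, out=out, ddof=ddof,
  arrmean = um.true_divide(arrmean, div, out=arrmean,
  ret = ret.dtype.type(ret / rcount)
```

Request:
apply_moves(
  motion="0 -0.0006 0.01 0; 0 0 0.01 0; 0 0 0.004 0; 0 0 0.003 0; 0 0 0 0",
)

```text
time: 24.25
tool_pos: [525.1, -188.5, 40.2]
tcp_rot: [3.141, -0.0, 2.904]
contact_force: [-0.4, -0.5, -0.6]
grip_width: 19.2
finger_force: 30.0
```

Request:
apply_moves(
  motion="0 0 0.008 0; 0 0 0.005 0; 0 0 0.003 0; 0 0 0 0",
)

```text
time: 24.75
tool_pos: [525.0, -188.4, 24.0]
tcp_rot: [3.141, -0.001, 2.904]
contact_force: [1.4, -0.0, 0.2]
grip_width: 19.7
finger_force: 30.0
```

Request:
apply_moves(
  motion="0 0 0 0; 0 0 0 0; 0 0 0 0",
  fingers=-0.2,
)

```text
time: 25.12
tool_pos: [525.3, -188.6, 24.5]
tcp_rot: [-3.142, 0.0, 2.904]
contact_force: [-0.4, 0.0, -0.1]
grip_width: 36.2
finger_force: 0.0
```

Request:
apply_moves(
  motion="0 0 -0.03 0; 0 0 -0.05 0; 0 0 -0.06 0; 0 0 -0.02 0; 0.03 0.05 0 0; 0.03 0.05 0 0;0.03 0.05 0 0",
)

```text
time: 26.0
tool_pos: [472.3, -20.1, 184.6]
tcp_rot: [3.141, 0.001, 2.903]
contact_force: [1.7, 0.4, 0.2]
grip_width: 36.7
finger_force: 0.0
```

```bash
python3 look.py side s4 428.6,-166.4,22,68,96 477,-178,20,68,96 526,-190,20,75,96; python3 d.py 469.5 176 200;python3 - <<'E'
from h import *
for n in("side","top"):
  p=bot.capture(n); w=cloud(p)
  q=near(w,(560,250),190,97,103)
  if len(q): print(n,"roof",len(q),cv2.minAreaRect(q[:,:2].astype(np.float32)))
E
```

```text
428.6,-166.4,22,68,96 [ 428.3 -167.2   74.4  428.2 -165.4   15.   125. ]
477,-178,20,68,96 [ 476.4 -179.7   74.5  475.7 -178.    15.1  123. ]
526,-190,20,75,96 [ 524.5 -191.9   86.3  525.9 -190.2   10.9   86. ]
t 26.05 at [469.4 -14.2 184.5] yaw 166.51 delta tool mm [ 44.3 185.  -15.5] turn -0.0
side roof 528 ((504.77679443359375, 225.0654296875), (222.05303955078125, 218.7086639404297), 23.0001277923584)
top roof 1254 ((504.5333557128906, 226.24090576171875), (221.33743286132812, 216.58465576171875), 22.578826904296875)
```

Both vials are in. Now to check the catch geometry and grip orientation in the carrier frame.

```bash
python3 - <<'E'
from h import *
from scipy.cluster.hierarchy import fclusterdata
a=np.radians(22.85); U=np.array([np.cos(a),np.sin(a)]);V=np.array([-U[1],U[0]])
C=np.array([508.7,192.5])
for n in("top","side"):
    p=pickle.load(open(n+"0.pkl","rb")); w=cloud(p)
    q=near(w,(500,170),110,122,152); l=fclusterdata(q,7,'distance',method='single')
    for i in set(l):
        k=q[l==i]
        if len(k)>8:
            t=k[k[:,2]>np.percentile(k[:,2],60)] if n=="side" else k[k[:,2]>134]
            d=t[:,:2]-C; u,v=d@U,d@V; r=cv2.minAreaRect(t[:,:2].astype(np.float32))
            print(n,len(t),"u",np.percentile(u,[3,97]).round(1),u.mean().round(1),"v",np.percentile(v,[3,97]).round(1),v.mean().round(1),"rect",np.round(r[1],1),round(r[2],1))
    q=near(w,(500,225),160,97,103); d=q[:,:2]-C; u,v=d@U,d@V
    for e in np.arange(20,26.1,.5):
        pass
    # gate outer frame line / roof: front edge fit
    q=near(w,(505,226),130,96,104); d=(q[:,:2]-C); u,v=d@U,d@V
    b=[(c,np.percentile(v[abs(u-c)<6],97)) for c in range(-90,91,20) if (abs(u-c)<6).sum()>5]; b=np.array(b)
    print(n,"back edge slope deg",np.degrees(np.arctan(np.polyfit(b[:,0],b[:,1],1)[0])).round(2),b.round(0).tolist())
    b=np.array([(c,np.percentile(u[abs(v-c)<6],3),np.percentile(u[abs(v-c)<6],97)) for c in range(0,111,15) if (abs(v-c)<6).sum()>5]); print(np.degrees(np.arctan(np.polyfit(b[:,0],b[:,1],1)[0])),np.degrees(np.arctan(np.polyfit(b[:,0],b[:,2],1)[0])),b.round(0).tolist())
E
```

```text
top 37 u [-68.3 -55. ] -62.3 v [-75.4 -61.6] -68.5 rect [14.6 14.4] 16.9
top 34 u [-63.7 -50.3] -56.8 v [-7.7  5.4] -1.8 rect [13.3 14.6] 9.4
top 37 u [-35.4 -21. ] -27.8 v [-4.9  9.2] 2.6 rect [15.4 14.8] 87.8
top 51 u [55.1 66.3] 60.4 v [-9.5 14.5] 2.4 rect [10.9 26.3] 33.8
top 49 u [19.9 31.7] 25.3 v [-14.7   9.6] -2.5 rect [11.8 25.6] 32.8
top back edge slope deg 5.31 [[-90.0, 103.0], [-70.0, 132.0], [-50.0, 139.0], [-30.0, 140.0], [-10.0, 138.0], [10.0, 139.0], [30.0, 140.0], [50.0, 139.0], [70.0, 139.0], [90.0, 132.0]]
-1.9533838223625 2.1451283605553915 [[0.0, -99.0, 116.0], [15.0, -95.0, 114.0], [30.0, -96.0, 115.0], [45.0, -100.0, 118.0], [60.0, -101.0, 118.0], [75.0, -100.0, 118.0], [90.0, -101.0, 119.0], [105.0, -99.0, 118.0]]
side 22 u [-68.3 -56.4] -62.6 v [-77.6 -66.7] -72.2 rect [11.4 13.3] 82.6
side 19 u [-62.1 -49.9] -56.4 v [-12.1   3.9] -4.5 rect [14.4 14.5] 68.6
side 17 u [-34.7 -20.6] -27.9 v [-7.3  6.9] -0.3 rect [17.3 11. ] 74.7
side 26 u [19.6 31. ] 25.0 v [-16.5   6.4] -5.1 rect [12.9 24.1] 27.4
side 26 u [54.1 67.3] 60.8 v [-12.5  14. ] -0.5 rect [12.6 29.9] 34.2
side back edge slope deg 4.84 [[-90.0, 105.0], [-70.0, 131.0], [-50.0, 137.0], [-30.0, 139.0], [-10.0, 136.0], [10.0, 135.0], [30.0, 138.0], [50.0, 137.0], [70.0, 137.0], [90.0, 133.0]]
-1.0761627433163439 1.6631269410053349 [[0.0, -101.0, 113.0], [15.0, -97.0, 116.0], [30.0, -100.0, 115.0], [45.0, -101.0, 116.0], [60.0, -101.0, 119.0], [75.0, -101.0, 118.0], [90.0, -101.0, 120.0], [105.0, -101.0, 113.0]]
```

The plates' faces and the lug-to-tab lines are turned about 8–9° from the carrier, so I'll close along about 32° in the world frame. Heading over the plate catch.

Request:
apply_moves(
  motion="0 0 0 10; 0 0 0 10; 0 0 0 10; 0 0 0 10; 0 0 0 4.5",
  fingers=0.4,
)

```text
time: 26.78
tool_pos: [473.6, -22.8, 184.4]
tcp_rot: [3.141, 0.001, 2.122]
contact_force: [-0.9, -0.7, -0.9]
grip_width: 64.4
finger_force: 0.0
```

Request:
apply_moves(
  motion="0.0365 0.0454 0 0; 0.0365 0.0454 0 0; 0.0365 0.0454 0 0; 0.0365 0.0454 0 0; 0 0 0.03 0; 0 0 0 0; 0 0 0 0",
)

```text
time: 27.65
tool_pos: [550.9, 197.3, 155.2]
tcp_rot: [3.141, 0.0, 2.126]
contact_force: [0.4, -0.1, 0.6]
grip_width: 63.7
finger_force: 0.0
```

```bash
python3 tip.py; python3 d.py 545.8 205.9 83 122
```

```text
rep [550.9 197.3 155.2] 121.8 63.72769096310145 [ 0.4 -0.1  0.6]
-1 140 zmin [95.8 96.1 97.2] tx [-14.8  -6. ] ty [-52.5 -28.8]
1 131 zmin [97.6 98.3 98.7] tx [-14.8  -6.1] ty [29.8 51.3]
vial top 139.6 [550.6 205.4 138.6 549.9 205.6  24.   46. ] tx 7.0 ty 4.0
t 27.7 at [551.1 197.3 155.6] yaw 121.79 delta tool mm [10.1  0.1 72.6] turn -0.21
```

Request:
apply_moves(
  motion="0.01 0 0.02 -0.2; 0 0 0.015 0; 0 0 0 0; 0 0 0 0",
)

```text
time: 28.2
tool_pos: [545.5, 206.5, 120.2]
tcp_rot: [3.14, 0.0, 2.13]
contact_force: [-0.3, 0.0, -0.8]
grip_width: 64.0
finger_force: 0.0
```

```bash
cat > grips.py <<'E'
import sys
from h import *
from scipy.cluster.hierarchy import fclusterdata
o=bot.get_obs(); y=o["tcp_rot"][2]; t=o["tool_pos"]; print("rep",t.round(1),np.degrees(y).round(2),round(float(o["grip_width"]),1),o["contact_force"].round(1))
p=bot.capture("side"); cv2.imwrite("pics/grips.png",p["img"]); w=cloud(p); d=w-t
tx=d[:,0]*np.cos(y)+d[:,1]*np.sin(y); ty=d[:,0]*np.sin(y)-d[:,1]*np.cos(y)
m=(abs(tx)<40)&(abs(ty)<70)&(w[:,2]>122)&(w[:,2]<200); k=np.c_[tx[m],ty[m],w[m,2]]
l=fclusterdata(k,5,'distance',method='single')
for i in set(l):
    c=k[l==i]
    if len(c)>6: print(len(c),"tx",np.percentile(c[:,0],[2,98]).round(1),"ty",np.percentile(c[:,1],[2,98]).round(1),"z",np.percentile(c[:,2],[2,98]).round(1))
a=p["img"][60:180,250:380]; cv2.imwrite("pics/gc.png",cv2.resize(a,(650,600),interpolation=cv2.INTER_CUBIC))
E
python3 grips.py; python3 d.py 545.8 205.9 83 122
```

```text
rep [545.5 206.5 120.2] 122.05 64.0 [-0.3  0.  -0.8]
27 tx [ 4.3 18.3] ty [-69.1 -58.8] z [123.1 140.6]
141 tx [-13.5   7.9] ty [30.1 47. ] z [149.3 197.6]
64 tx [-16.1  11.8] ty [14.6 26.1] z [122.5 141.3]
48 tx [-14.8  12. ] ty [-19.5  -9.4] z [122.6 140.5]
106 tx [-13.5   7.9] ty [-52.2 -32.4] z [153.3 198.6]
t 28.25 at [545.6 206.6 120.2] yaw 122.06 delta tool mm [-0.8 -0.2 37.2] turn 0.06
```

View pics/gc.png

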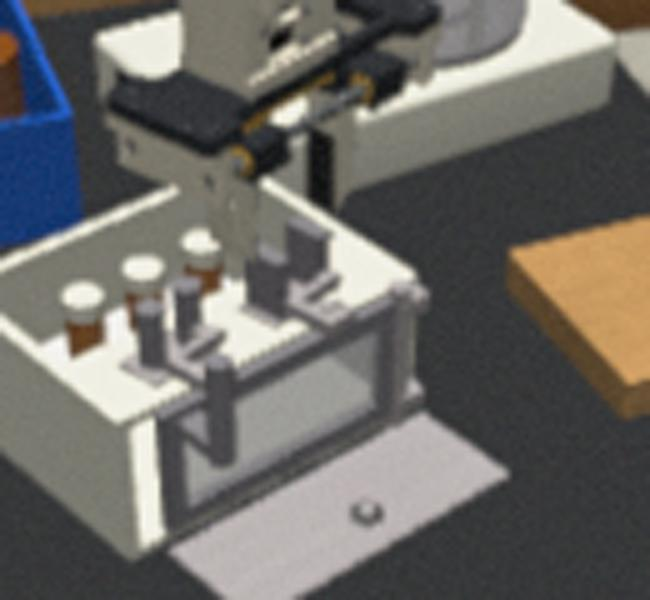

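The picture shows the fingers above the plate catch, near crop pixel (285,265). The measured lug spans ty −19.5 to −9 and the tab 15 to 26, with the fingers at ±32. Going down.

Request:
apply_moves(
  motion="0 0 0.015 0; 0 0 0.012 0; 0 0 0.006 0; 0 -0.0025 0 0; 0 0 0 0",
)

```text
time: 28.88
tool_pos: [542.8, 205.5, 86.6]
tcp_rot: [3.141, 0.0, 2.131]
contact_force: [0.2, 0.5, -0.4]
grip_width: 64.2
finger_force: 0.0
```

```bash
python3 grips.py
```

```text
rep [542.8 205.5  86.6] 122.08 64.2 [ 0.2  0.5 -0.4]
53 tx [-38.5 -28.3] ty [-67.9 -34.3] z [185.2 199.2]
165 tx [-14.3   9.6] ty [18.4 47. ] z [123.3 171.3]
18 tx [-33.8 -27.1] ty [-25.4  -6.4] z [192.6 199.2]
104 tx [-38.    5.5] ty [-0.8 58.9] z [176.3 199.4]
49 tx [-14.    4.3] ty [-16.9  -7.1] z [122.3 140.5]
88 tx [-13.9   7.1] ty [-52.3 -34.4] z [126.9 165.8]
32 tx [ 4.  15.8] ty [-69.1 -58.3] z [122.2 141. ]
```

Request:
apply_moves(
  motion="0 0 0 0; 0 0 0 0; 0 0 0 0; 0 0 0 0; 0 0 0 0; 0 0 0 0; 0 0 0 0",
  fingers=-1,
)

```text
time: 29.8
tool_pos: [544.2, 206.5, 87.1]
tcp_rot: [3.137, 0.0, 2.13]
contact_force: [4.9, 4.2, -0.1]
grip_width: 33.1
finger_force: 30.0
```

The grips are fully together at 33.1 mm, 30 N on both. Releasing and moving to the peg catch.

Request:
apply_moves(
  motion="0 0 0 0; 0 0 0 0; 0 0 0 0; 0 0 -0.03 0; 0 0 -0.02 0; 0.0065 -0.041 0 0; 0.0065 -0.041 0 0; 0 0 0 0",
  fingers=0.4,
)

```text
time: 30.8
tool_pos: [463.6, 172.1, 136.4]
tcp_rot: [-3.139, -0.001, 2.13]
contact_force: [1.3, -0.2, 0.4]
grip_width: 64.2
finger_force: 0.0
```

Request:
apply_moves(
  motion="0 0 0.01 0; 0 0 0 0; 0 0 0 0",
)

```text
time: 31.18
tool_pos: [466.8, 173.1, 126.0]
tcp_rot: [-3.141, -0.0, 2.131]
contact_force: [0.3, 0.0, -0.4]
grip_width: 64.0
finger_force: 0.0
```

```bash
python3 grips.py;python3 d.py 467.3 173.2 87 122
```

```text
rep [466.8 173.1 126. ] 122.09 64.0 [ 0.3  0.  -0.4]
48 tx [-29.   -1.2] ty [63.9 68.9] z [122.1 139.8]
103 tx [-13.9   8.2] ty [-51.1 -32.8] z [164.3 199.4]
139 tx [-13.9   8.3] ty [30.3 48.7] z [156.  199.6]
48 tx [-8.   5.7] ty [-18.8  -4.6] z [122.4 140.3]
41 tx [-9.4  5.1] ty [10.3 25.2] z [122.7 139.9]
t 31.225 at [466.8 173.1 126.1] yaw 122.09 delta tool mm [-0.2  0.4 39.1] turn 0.09
```

Request:
apply_moves(
  motion="0 0 0.017 0; 0 0 0.014 0; 0 0 0.008 0; 0 -0.002 0 0; 0 0 0 0",
)

```text
time: 31.85
tool_pos: [464.8, 171.9, 87.7]
tcp_rot: [3.141, 0.0, 2.131]
contact_force: [0.0, -0.8, 0.6]
grip_width: 64.3
finger_force: 0.0
```

Request:
apply_moves(
  motion="0 0 0 0; 0 0 0 0; 0 0 0 0; 0 0 0 0; 0 0 0 0; 0 0 0 0; 0 0 0 0",
  fingers=-1,
)

```text
time: 32.72
tool_pos: [466.4, 172.8, 88.1]
tcp_rot: [3.137, 0.001, 2.131]
contact_force: [5.1, 5.6, 0.5]
grip_width: 32.4
finger_force: 30.0
```

The peg catch is fully together too. Next is the gate post: release, rise, move over the post and turn so the fingers close along the swing direction.

Request:
apply_moves(
  motion="0 0 0 0; 0 0 0 0; 0 0 0 0; 0 0 -0.03 0; 0 0 -0.03 0; -0.0325 -0.0127 0 0; -0.0325 -0.0127 0 0; 0 0 0 10",
  fingers=0.4,
)

```text
time: 33.72
tool_pos: [477.7, 101.3, 147.3]
tcp_rot: [-3.141, 0.0, 1.95]
contact_force: [-0.7, 0.5, -0.2]
grip_width: 64.5
finger_force: 0.0
```

Request:
apply_moves(
  motion="0 0 0 10; 0 0 0 10; 0 0 0 10; 0 0 0 10; 0 0 0 10; 0 0 0 10; 0 0 0 10; 0 0 0 7.5",
)

```text
time: 34.72
tool_pos: [477.2, 103.1, 147.2]
tcp_rot: [-3.141, 0.001, 0.599]
contact_force: [0.2, 0.3, -0.2]
grip_width: 64.3
finger_force: 0.0
```

Request:
apply_moves(
  motion="0 0 0 0; 0 0 0 0",
)

```text
time: 34.98
tool_pos: [477.5, 103.3, 147.3]
tcp_rot: [-3.141, 0.0, 0.606]
contact_force: [-0.8, 0.2, 0.1]
grip_width: 64.3
finger_force: 0.0
```

```bash
sed 's/w\[:,2\]>122)/w[:,2]>112)/' grips.py > g2.py; python3 g2.py; python3 d.py 478.4 103.8 92 34.5; python3 - <<'E'
from h import *
p=bot.capture("side"); w=cloud(p)
for nm,c in(("plate",(548,207)),("peg",(470,174))):
    q=near(w,c,32,124,141)[:,:2]-c; a=np.radians(31.5); u=q@[np.cos(a),np.sin(a)]; print(nm,len(u),np.percentile(u,[2,98]).round(1))
E
```

```text
rep [477.5 103.3 147.3] 34.73 64.3 [-0.8  0.2  0.1]
79 tx [-13.    9.7] ty [-45.5 -29.2] z [176.3 199.2]
48 tx [-12.7   7.3] ty [36.8 51.2] z [179.3 199.9]
73 tx [-6.2  5.8] ty [-4.1  9. ] z [113.8 145.2]
33 tx [-0.6 11. ] ty [-48.5 -16.1] z [113.8 117.1]
114 tx [12.4 38.5] ty [-67.2 -42.7] z [112.8 140.2]
t 35.025 at [477.5 103.3 147.3] yaw 34.7 delta tool mm [ 1.   0.1 55.3] turn 0.2
plate 4 [-22.5 -20.4]
peg 81 [-21.2  10.5]
```

Request:
apply_moves(
  motion="0.001 0.001 0.025 0; 0 0 0.02 0; 0 0 0.01 0; 0 0 0 0",
)

```text
time: 35.58
tool_pos: [478.8, 103.1, 92.0]
tcp_rot: [-3.141, 0.001, 0.604]
contact_force: [-0.4, 0.2, 0.6]
grip_width: 64.2
finger_force: 0.0
```

Request:
apply_moves(
  motion="0 0 0 0; 0 0 0 0; 0 0 0 0; 0 0 0 0; 0 0 0 0; 0 0 0 0; 0 0 0 0",
  fingers=-1,
)

```text
time: 36.45
tool_pos: [479.1, 103.1, 92.4]
tcp_rot: [-3.142, -0.0, 0.604]
contact_force: [0.9, 0.6, -0.1]
grip_width: 15.4
finger_force: 30.0
```

Request:
apply_moves(
  motion="0.0003 0.007 0 -2.5; 0.0006 0.0142 0 -5; 0.0006 0.0142 0 -5; 0.0006 0.0142 0 -5",
)

```text
time: 36.95
tool_pos: [512.9, 67.5, 92.4]
tcp_rot: [-3.14, -0.0, 0.912]
contact_force: [0.0, 4.0, 0.5]
grip_width: 15.6
finger_force: 30.0
```

```bash
cat > gate.py <<'E'
from h import *
o=bot.get_obs(); d=o["tool_pos"][:2]-np.array([613.2,196.3]); a=(np.degrees(np.arctan2(d[1],d[0]))%360)-214.5
print("theta",a.round(1),"R",np.hypot(*d).round(1),"yaw-expected",(np.degrees(o["tcp_rot"][2])-34.5-a).round(1),o["contact_force"].round(1),o["moment"].round(2),o["grip_width"])
E
python3 gate.py
```

```text
theta 17.6 R 163.2 yaw-expected 0.2 [0.  4.  0.5] [ 0.45  0.12 -0.01] 15.57819775476842
```

Tracking is excellent: R = 163 mm and the gate is following. Continuing past the detent.

Request:
apply_moves(
  motion="0.0006 0.0142 0 -5; 0.0006 0.0142 0 -5; 0.0006 0.0142 0 -5; 0.0006 0.0142 0 -5; 0.0006 0.0142 0 -5; 0.0006 0.0142 0 -5; 0.0006 0.0142 0 -5; 0.0006 0.0142 0 -5",
)

```text
time: 37.95
tool_pos: [619.3, 32.8, 92.4]
tcp_rot: [-3.141, -0.0, 1.61]
contact_force: [-1.1, 1.3, 2.1]
grip_width: 15.3
finger_force: 30.0
```

```bash
python3 gate.py
```

```text
theta 57.6 R 163.6 yaw-expected 0.1 [-1.1  1.3  2.1] [ 0.15  0.29 -0.07] 15.280553796192702
```

Request:
apply_moves(
  motion="0.0006 0.0142 0 -5; 0.0006 0.0142 0 -5; 0.0006 0.0142 0 -5; 0.0006 0.0142 0 -5; 0.0006 0.0142 0 -5; 0.0003 0.006 0 -2; 0 0 0 0; 0 0 0 0",
)

```text
time: 38.95
tool_pos: [692.4, 52.6, 92.5]
tcp_rot: [-3.141, 0.001, 2.077]
contact_force: [0.8, -4.3, 1.8]
grip_width: 15.5
finger_force: 30.0
```

Request:
apply_moves(
  motion="0 0 0 0; 0 0 0 0",
)

```text
time: 39.2
tool_pos: [692.5, 52.7, 92.4]
tcp_rot: [-3.141, 0.001, 2.078]
contact_force: [1.1, -5.2, 0.7]
grip_width: 15.1
finger_force: 30.0
```

```bash
python3 gate.py; python3 - <<'E'
from h import *
p=bot.capture("side"); q=bot.capture("top"); w=cloud(p)
for nm,c in(("wide",(428.6,-166.4)),("filed",(477,-178)),("slim",(526,-190))):
    k=near(w,c,20,68,98); print(nm,np.percentile(k[:,2],[50,95]).round(1),mid(k[k[:,2]>np.percentile(k[:,2],90)-5]))
a=np.radians(31.5)
for nm,c in(("plate",(548,207)),("peg",(470,174))):
  for s,W in(("side",w),("top",cloud(q))):
    k=near(W,c,32,126,141)[:,:2]-c
    if len(k): u=k@[np.cos(a),np.sin(a)]; print(nm,s,len(u),np.percentile(u,[2,98]).round(1))
im=np.vstack([p["img"][60:260,230:550],q["img"][130:330,160:480]]); cv2.imwrite("pics/end.png",cv2.resize(im,(480,600),interpolation=cv2.INTER_CUBIC))
E
```

```text
theta 84.4 R 164.0 yaw-expected 0.1 [ 1.1 -5.2  0.7] [-0.91 -0.02 -0.09] 15.097615240337397
wide [75.3 76.9] [ 428.6 -166.7   75.2  429.9 -165.9   15.2  113. ]
filed [75.1 77.1] [ 476.9 -178.9   75.3  476.9 -178.8   14.2  109. ]
slim [87.7 90.3] [ 525.7 -190.5   88.8  526.2 -189.8   10.8   61. ]
plate side 107 [-22.2  13. ]
peg side 77 [-20.9  11.8]
```

View pics/end.png

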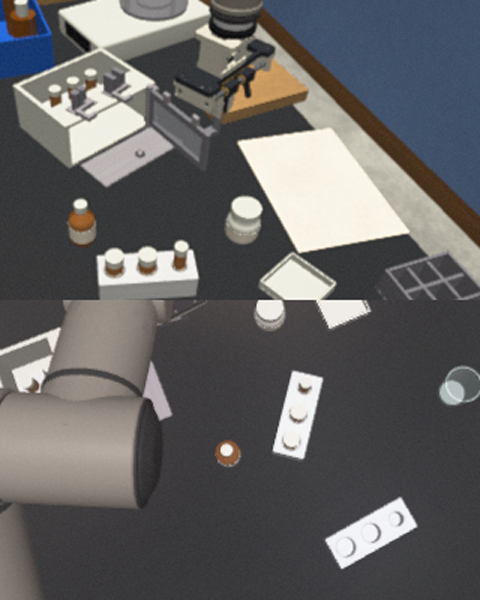

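The side view shows the gate standing wide open at (185,130), held by its post at about 84° (1.47 rad). Both catches measure about 34 mm across, so they are still squeezed. All three vials stand in the rack at (115,260), (147,260) and (180,255), with caps at their seated heights of 75, 75 and 89 mm. Handing in.

```bash
python3 -c "
from plant import bot
print(bot.close_job())"
```

```text
the job is handed in; nothing more can be done
None
```

The job is handed in, with no verdict returned: both vials are in their bores, both catches were squeezed in order (plates, then pegs), and the gate is held open by its post at about 1.47 rad.

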